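Put away the balance-bench oddments

ROBOT

A 6-joint arm with a two-finger parallel gripper is mounted at the origin on the work surface. World frame = base frame: x ahead of the robot, y to its left, z up, the work surface at z = 0. Lengths are in m, angles in rad, forces in N, time in s.
With the tool pointing down it reaches from about 0.275 to 0.85 m from the base axis. Payload 5.2 kg.
Tool frame: the origin (TCP) lies midway between the tips of the shut fingers; the grasp point (between the pads) lies 19 mm behind it; z points along the fingers, y is the line along which they close (so a half turn about z gives the same grasp; the last joint's range is limited). The gripper opens to 85 mm and grips with 20 to 120 N. Pads are 22 mm wide; open, the fingers measure 114 mm over their backs; the gripper's body (76 mm by 85 mm) begins 54 mm behind the grasp point. The pads swing forward as they close: fully open they stand 13 mm farther back than shut.
Start: joints at [-1.475, 0.259, 1.535, -0, 1.348, -0.203], TCP at [0.162, -0.526, 0.205] pointing down, gripper open.
Joint ranges: [-3.14, 3.14], [-0.91, 2.08], [0.19, 2.58], [-1.22, 4.36], [0.22, 2.71], [-3.12, 3.12]. Speed limits (rad/s): [2.57, 2.57, 3.14, 3.14, 3.14, 3.14].

INTERFACE

Orientations are given as [roll, pitch, yaw] about the fixed x, y, z axes, in that order (R = Rz(yaw) Ry(pitch) Rx(roll)).
In Python, from station import arm, imaging gives the robot as it stands.
- The arm moves only by the tool send_rows, never from a script. Its argument "increments" is a list of rows, each a list of 7 numbers: the shift along the tool's x, y, z in cm, then the turn, a rotation vector about the tool's x, y, z in rad, then the opening, from 0 (shut) to 1 (fully open). In form: [[x, y, z, ax, ay, az, gripper], ...]. A call has 1 to 20 rows; each row is the pose to reach, as a shift and turn from the pose commanded when the call began, along the tool's axes at that moment; what a row does not reach only later rows make up. A row lasts 1/10 s, in which the tool goes at most 50 mm and 8.59 degrees, less where a joint would pass 70% of its speed; a pose out of reach is approached as far as the arm can. A call with a gripper value outside its range is refused whole. The fingers move at their own pace and stop on an object; "newtons" is the grip in N (left out, the last holds). Time passes only in rows, so rows that repeat a pose let the fingers close. It gives the time, the measured TCP pose, the force, the opening and the grip force at its end, in the units of the state.
- arm.sense(): the state, without advancing time (a new reading comes with each control period).
- imaging.snapshot(name): name is "side" or "top"; returns a dict with "color" (420x560x3 uint8, blue, green, red), "z_map" (420x560 float32, m along the optical axis (not along the pixel's ray), 0 where there is no reading), "fx", "fy", "cx", "cy" (pixels), "distortion" ([k1, k2, p1, p2, k3] as OpenCV has them; the pictures are not rectified), "pose" (4x4, takes a point from camera to world coordinates). Camera axes: x right, y down, z forward; pixel columns grow to the right and rows downward; lengths in m; the calibration is good to about 2 mm. A picture is of the moment at which its call begins.
- arm.finish_job(): hands the job in; it is judged then, once.
The state is a dict: "t": time; "joint_pos": joint angles; "joint_vel": joint speeds; "effort": joint torques, N m; "tool_pos": TCP position; "eef_rot": TCP orientation; "force": force on the tool from outside, world axes, zero at the start; "moment": the same for the moment, N m; "gripper_width": opening from 0.0 (shut) to 1.0 (fully open); "grasp_force": force on a finger pad.
Only numpy, scipy, OpenCV 4.12 (cv2) and the standard library are available. Lean on these libraries where they do the work, as an engineer would, in place of code of your own. Each camera call takes 0.05 s, during which the arm holds its last target. There are 200 camera calls.

TASK

Clear up after the practical: stand the two steel weights upright in the wooden case, one in each bay, setting them down rather than dropping them; stand the two corks, narrow end down as they are now, in the round white dish; and lay the aluminium boss head (clamp block) flat in the steel tray, same side up as it lies now. Leave the glass beaker where it stands.

Things in the scene. Friction and masses are not known exactly. Their poses are not given: they have to be found in the camera images.
- weight_a_mid (a point): Polished steel laboratory weight standing upright: cylinder 34 mm in diameter and 44 mm high with a small knob (16 mm in diameter) on a thin neck on top, 60 mm high in all, about 0.33 kg. The point is on its axis, half-way up (30 mm above its underside; grip the cylinder there); its z axis points up. The two weights are alike.
- weight_b_mid (a point): Polished steel laboratory weight standing upright: cylinder 34 mm in diameter and 44 mm high with a small knob (16 mm in diameter) on a thin neck on top, 60 mm high in all, about 0.33 kg. The point is on its axis, half-way up (30 mm above its underside; grip the cylinder there); its z axis points up. The two weights are alike.
- cork_a_mid (a point): Large tapered cork stopper standing on its narrow end: 36 mm in diameter at the bottom, 44 mm at the top, 45 mm high, about 30 g. The point is on its axis, half-way up (22.5 mm above its underside); its z axis points up. The two corks are alike.
- cork_b_mid (a point): Large tapered cork stopper standing on its narrow end: 36 mm in diameter at the bottom, 44 mm at the top, 45 mm high, about 30 g. The point is on its axis, half-way up (22.5 mm above its underside); its z axis points up. The two corks are alike.
- boss_mid (a point): Aluminium boss head (clamp block), 0.2 kg: central block 30 (x) x 28 (y) x 36 mm high, with forked jaws at both ends making it 68 mm long in x. Thumbscrews with 14 mm knobs stick out 12 mm: upward at x = -27 mm, to +y at x = +27 mm. The point is the middle of the central block, 18 mm above its underside; z up. Grip the central block across its 28 mm width (y).
- beaker_mid (a point): Small open glass beaker, 54 mm in diameter and 70 mm high, loose, to be left where it stands. The point is on its axis, half-way up; z points up.
- case: Wooden weight case, fixed to the bench: shallow tray 92 mm (x) by 136 mm (y), 16 mm high, floor 6 mm thick, walls 6 mm, parted by one 6 mm wall across its middle (along x) into two bays, each 80 mm (x) by 59 mm (y) inside, 10 mm deep. Bay centres at y = +32.5 and -32.5 mm, x = 0. Origin at the centre of its underside, on the bench; z up.
- dish: Round white ceramic dish, fixed to the bench: 152 mm in diameter over the rim, 16 mm high, wall 4 mm, floor 5 mm thick, about 138 mm in diameter inside. Origin at the centre of its underside, on the bench; z up.
- tray: Rectangular undivided steel tray, fixed to the bench: 110 mm (x) by 140 mm (y), 16 mm high, walls and floor 3 mm thick. Origin at the centre of its underside, on the bench; z up.
Mind the look-alikes: they are no part of the job. Leave any purple or turquoise look-alike of the part that bears cork_a_mid alone. Leave any turquoise look-alike of the part that bears weight_b_mid alone.

How it is judged:
By the outcome, as a careful person would: the job done as asked, in the order asked, and still so for the second after the job is handed in, with the robot touching nothing.
It also fails if it takes over 128 s, if anything falls off the work surface, if the arm or the gripper's body presses on something with over 40 N, if the wrist force passes 120 N, or if a joint passes its speed limit or range.

## Working session

There is one attempt and no reset: what is moved stays moved. The work goes in short steps, Python scripts to look and compute and a tool call to move; the robot and the scene stay as the last step left them, time stands still between calls to the robot, and variables do not carry over. Pictures are saved under pics/ and viewed, at most 14 in all, crops included, and the job is handed in when it is done.

Besides the shell and the picture viewer there is one more tool, called after ">>>" by a JSON object that holds its "name" and its "arguments". send_rows: Moves the arm, as the interface text tells. Its arguments: {"type":"object","properties":{"increments":{"type":"array"},"newtons":{"type":"number"}},"required":["increments"]}

```bash
ls; mkdir -p pics; python3 - <<'E'
from station import arm, imaging
import cv2,numpy as np
for n in("top","side"):
    s=imaging.snapshot(n); cv2.imwrite(f"pics/{n}0.png",s["color"]); np.savez(f"{n}0.npz",**s)
    print(n,s["fx"],s["cx"],s["cy"],s["distortion"],np.round(s["pose"],3).tolist(),(s["z_map"]>0).mean())
print(arm.sense())
E
```

```text
pics
top 476.2156508564098 275.6409349402486 212.90112635109645 [0.03658367 0.         0.         0.         0.        ] [[-0.004, -1.0, 0.031, 0.438], [-1.0, 0.005, 0.025, -0.01], [-0.026, -0.031, -0.999, 1.304], [0.0, 0.0, 0.0, 1.0]] 0.9960119047619047
side 471.5357911785276 286.02749747563615 221.90724251449421 [-0.05004283  0.          0.          0.          0.        ] [[-0.967, -0.188, 0.17, 0.298], [-0.253, 0.725, -0.64, 0.694], [-0.003, -0.662, -0.749, 0.883], [0.0, 0.0, 0.0, 1.0]] 0.9961139455782313
{'t': 0.1, 'joint_pos': array([-1.47480907e+00,  2.59259067e-01,  1.53598456e+00,  2.91817175e-05,
        1.34799398e+00, -2.02816707e-01]), 'joint_vel': array([-0.00033075, -0.00406013, -0.00153231, -0.00031431, -0.00144341,
       -0.00131814]), 'effort': array([ 1.22306996e-03, -4.46974826e+01, -2.91245592e+01, -5.22800965e-04,
        6.22531414e-03,  3.80447929e-06]), 'tool_pos': array([ 0.16188125, -0.52509691,  0.20455942]), 'eef_rot': array([-3.13998714e+00, -3.59209509e-04,  2.98797201e-01]), 'force': array([-0.64201183, -1.42762832, -0.5021442 ]), 'moment': array([-0.00868172,  0.01263297,  0.03558748]), 'grasp_force': 0.0, 'gripper_width': 0.9998101745373642}
```

View pics/top0.png

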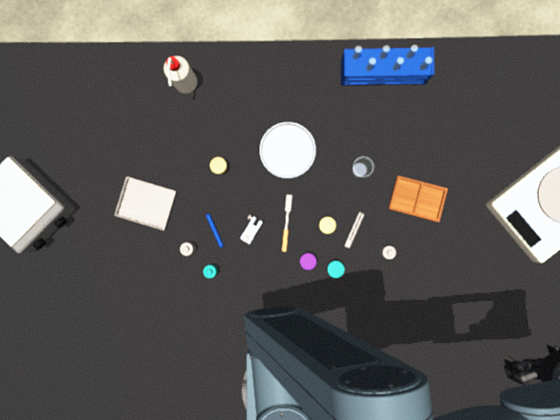

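View pics/side0.png

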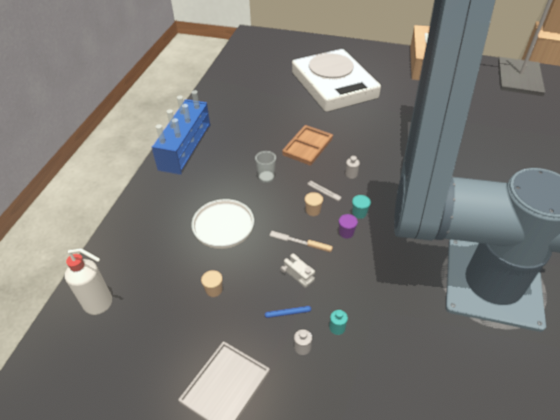

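The top picture shows:
- **Wanted parts:** cream corks at (218,165) and (327,225), steel weights at (187,249) and (389,253), the boss at (251,229) and the beaker at (363,167).
- **Places:** dish (288,150), tray (145,203) and case (419,198).
- **Look-alikes:** turquoise weight (210,271), purple cork (308,261) and turquoise cork (336,269). The cream and steel-coloured ones fit the description, and the coloured ones don't.

The side view shows the same things: weights at (303,342) and (352,167), corks at (212,283) and (314,204), boss at (298,270).

```bash
cat > h.py <<'E'
import cv2,numpy as np
def world(s):
    K=np.array([[s["fx"],0,s["cx"]],[0,s["fy"],s["cy"]],[0,0,1.]])
    v,u=np.mgrid[:420,:560]
    r=cv2.undistortPoints(np.stack([u,v],-1).reshape(-1,1,2).astype(np.float64),K,np.array(s["distortion"])).reshape(420,560,2)
    z=s["z_map"].astype(float)[...,None]
    P=np.concatenate([r*z,z],-1)@s["pose"][:3,:3].T+s["pose"][:3,3]
    P[s["z_map"]<=0]=np.nan
    return P
def rayplane(s,uv,h):
    K=np.array([[s["fx"],0,s["cx"]],[0,s["fy"],s["cy"]],[0,0,1.]])
    r=cv2.undistortPoints(np.array(uv,float).reshape(-1,1,2),K,np.array(s["distortion"])).reshape(-1,2)
    d=np.c_[r,np.ones(len(r))]@s["pose"][:3,:3].T; o=s["pose"][:3,3]
    return o+d*((h-o[2])/d[:,2])[:,None]
E
python3 - <<'E'
from h import *
T=dict(np.load("top0.npz"));S=dict(np.load("side0.npz"))
PT,PS=world(T),world(S)
for n,P in(("top",PT),("side",PS)):
    print(n,"bench z pct",np.nanpercentile(P[180:300,180:420,2],[5,25,50]).round(4))
seeds=dict(weightL=(187,249),weightR=(389,253),cork1=(218,165),cork2=(327,225),beaker=(363,167),wturq=(210,271),cpurp=(308,261),cturq=(336,269),boss=(251,229),dish=(288,150),tray=(145,203),case=(419,198))
for k,(u,v) in seeds.items():
    c=PT[v,u,:2]; R=dict(dish=.095,tray=.1,case=.09,boss=.05).get(k,.035)
    out=[]
    for P in(PT,PS):
        m=(np.hypot(*(P[...,:2]-c).transpose(2,0,1))<R)&(P[...,2]>.008)
        q=P[m]; h=np.percentile(q[:,2],97); top=q[q[:,2]>(h-.006)]
        (x,y),r=cv2.minEnclosingCircle(top[:,:2].astype(np.float32))
        (bx,by),wh,a=cv2.minAreaRect(q[:,:2].astype(np.float32))
        out.append((m.sum(),round(h,4),"circ",round(x,4),round(y,4),round(r,4),"rect",round(bx,4),round(by,4),np.round(wh,3).tolist(),round(a,1)))
    print(k); [print("  ",*o) for o in out]
c=T["color"][140:290,170:400]; cv2.imwrite("pics/crop1.png",cv2.resize(c,None,fx=3.4,fy=3.4,interpolation=cv2.INTER_CUBIC))
E
```

```text
top bench z pct [-0.0037 -0.0011  0.0008]
side bench z pct [-0.0018 -0.0001  0.0013]
weightL
   155 0.0632 circ 0.385 0.2605 0.0077 rect 0.3842 0.2608 [0.032, 0.036] 29.2
   334 0.0607 circ 0.3816 0.2598 0.0082 rect 0.3803 0.2609 [0.031, 0.034] 4.2
weightR
   172 0.0614 circ 0.3743 -0.2726 0.008 rect 0.3762 -0.2655 [0.049, 0.035] 67.7
   204 0.0604 circ 0.3702 -0.2725 0.0087 rect 0.3708 -0.2698 [0.028, 0.034] 88.7
cork1
   220 0.0501 circ 0.6063 0.1758 0.0215 rect 0.607 0.1767 [0.041, 0.041] 88.4
   401 0.0476 circ 0.6023 0.1752 0.0224 rect 0.6019 0.1756 [0.041, 0.043] 19.8
cork2
   212 0.0499 circ 0.4463 -0.1126 0.0214 rect 0.4467 -0.1127 [0.043, 0.042] 32.7
   309 0.0481 circ 0.4422 -0.1142 0.0231 rect 0.4406 -0.1139 [0.046, 0.042] 79.3
beaker
   200 0.0728 circ 0.5971 -0.2048 0.0267 rect 0.598 -0.2075 [0.053, 0.045] 18.3
   290 0.0717 circ 0.5939 -0.2071 0.027 rect 0.5937 -0.2086 [0.051, 0.048] 30.6
wturq
   153 0.0629 circ 0.3249 0.1979 0.0079 rect 0.3255 0.1989 [0.033, 0.033] 33.2
   333 0.061 circ 0.3214 0.1986 0.0085 rect 0.3218 0.2002 [0.033, 0.034] 48.7
cpurp
   209 0.0502 c
[... 262 characters left out ...]
.0233 rect 0.3273 -0.1345 [0.041, 0.044] 33.7
boss
   276 0.0489 circ 0.4246 0.0997 0.0197 rect 0.4439 0.0993 [0.057, 0.073] 56.9
   542 0.0489 circ 0.4061 0.1017 0.0079 rect 0.4318 0.0927 [0.042, 0.072] 58.3
dish
   711 0.0207 circ 0.6509 -0.0083 0.0754 rect 0.6543 -0.0079 [0.157, 0.152] 20.3
   645 0.0187 circ 0.645 -0.0104 0.0777 rect 0.6451 -0.0097 [0.15, 0.152] 31.5
tray
   410 0.0203 circ 0.507 0.3773 0.0872 rect 0.4961 0.3775 [0.159, 0.132] 73.0
   611 0.0185 circ 0.5032 0.3783 0.0885 rect 0.5043 0.3781 [0.142, 0.113] 72.7
case
   872 0.0206 circ 0.518 -0.3584 0.0818 rect 0.5161 -0.3574 [0.138, 0.118] 74.8
   523 0.0187 circ 0.5098 -0.3571 0.0803 rect 0.5124 -0.3585 [0.14, 0.095] 75.9
```

View pics/crop1.png

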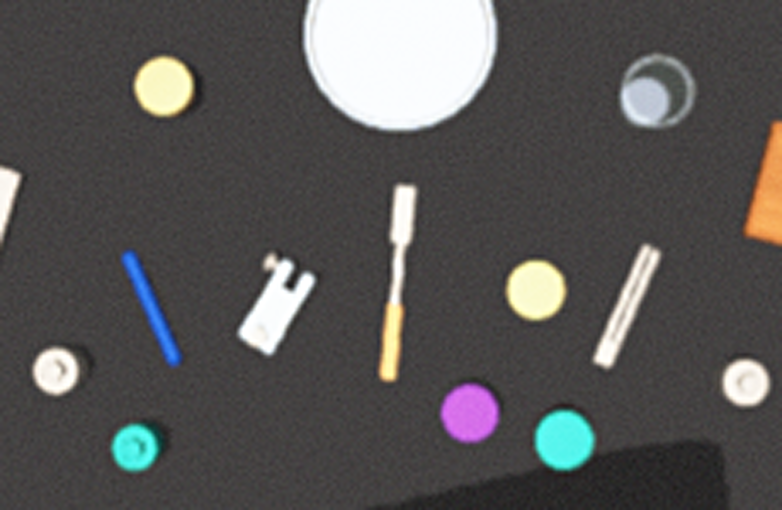

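The crop confirms it. The cream corks are at crop (165,86) and (536,290), and the steel weights at (57,371) and (746,382). The turquoise weight (135,447), purple cork (470,413) and turquoise cork (564,440) are the decoys. The boss's upward knob is at crop (262,335) and its side knob at (272,262). Measured heights (60–63, 48–50, 72 and 19–20 mm) agree with the text. The two views differ by about 4 mm in x, so I average them.

```bash
cat > go.py <<'E'
import sys,numpy as np
from station import arm
from scipy.spatial.transform import Rotation as R
def go(x,y,z,yawdeg):
    s=arm.sense(); Rt=R.from_euler("xyz",s["eef_rot"]); 
    d=Rt.inv().apply(np.array([x,y,z])-s["tool_pos"])*100
    Rg=R.from_euler("xyz",[np.pi,0,np.radians(yawdeg)])
    print((x,y,z,yawdeg),"->",np.round(d,2).tolist(),np.round((Rt.inv()*Rg).as_rotvec(),3).tolist())
if __name__=="__main__":
    for a in sys.argv[1:]: go(*map(float,a.split(",")))
    s=arm.sense(); print("t",s["t"],s["tool_pos"].round(4),s["eef_rot"].round(3),"F",s["force"].round(1),s["gripper_width"].round(3),s["grasp_force"])
E
python3 go.py 0.372,-0.2725,0.12,75.3 0.372,-0.2725,0.012,75.3
python3 - <<'E'
from h import *
a=np.radians(-32); ex=np.array([np.cos(a),np.sin(a)]); ey=np.array([-ex[1],ex[0]])
for n in("top","side"):
    s=dict(np.load(n+"0.npz")); P=world(s)
    m=(np.hypot(P[...,0]-.43,P[...,1]-.09)<.055)&(P[...,2]>.028)&(P[...,2]<.042)
    q=P[m][:,:2]; r=cv2.minAreaRect(q.astype(np.float32)); print(n,r)
    X,Y=q@ex,q@ey
    for lo,hi in((1,99),(3,97)):
        c=(np.percentile(X,[lo,hi]).mean()*ex+np.percentile(Y,[lo,hi]).mean()*ey); print(c,np.ptp(np.percentile(X,[lo,hi])),np.ptp(np.percentile(Y,[lo,hi])))
    k=(np.hypot(P[...,0]-.43,P[...,1]-.09)<.055)&(P[...,2]>.046); print("knob",np.mean(P[k],0),k.sum())
E
```

```text
(0.372, -0.2725, 0.12, 75.3) -> [27.51, -17.94, 8.49] [-0.001, -0.001, -1.015]
(0.372, -0.2725, 0.012, 75.3) -> [27.51, -17.92, 19.29] [-0.001, -0.001, -1.015]
top ((0.43611815571784973, 0.09234079718589783), (0.03572244197130203, 0.06798537820577621), 58.61766815185547)
[0.43429298 0.08893425] 0.0662437976288816 0.027779017081252744
[0.43422669 0.08892876] 0.06295010976215692 0.02713789032395958
knob [0.41129465 0.10324339 0.0489262 ] 19
side ((0.4293513000011444, 0.08760896325111389), (0.030506283044815063, 0.07033156603574753), 58.31351852416992)
[0.42845196 0.08812381] 0.06716333062647278 0.02928290922026533
[0.42841061 0.08880923] 0.06565861400337791 0.027490363106547455
knob [0.40574325 0.10221738 0.04887456] 30Traceback (most recent call last):
  File "go.py", line 11, in <module>
    s=arm.sense(); print("t",s["t"],s["tool_pos"].round(4),s["eef_rot"].round(3),"F",s["force"].round(1),s["gripper_width"].round(3),s["grasp_force"])
                                                                                                         ^^^^^^^^^^^^^^^^^^^^^^^^
AttributeError: 'float' object has no attribute 'round'
```

>>> {"name": "send_rows", "arguments": {"increments": [[27.5,-17.9,8.5,0,0,-1.015,0.75],[27.5,-17.9,8.5,0,0,-1.015,0.75],[27.5,-17.9,8.5,0,0,-1.015,0.75],[27.5,-17.9,8.5,0,0,-1.015,0.75],[27.5,-17.9,8.5,0,0,-1.015,0.75],[27.5,-17.9,8.5,0,0,-1.015,0.75],[27.5,-17.9,8.5,0,0,-1.015,0.75],[27.5,-17.9,8.5,0,0,-1.015,0.75],[27.5,-17.9,8.5,0,0,-1.015,0.75],[27.5,-17.9,8.5,0,0,-1.015,0.75],[27.5,-17.9,8.5,0,0,-1.015,0.75],[27.5,-17.9,8.5,0,0,-1.015,0.75],[27.5,-17.9,8.5,0,0,-1.015,0.75],[27.5,-17.9,8.5,0,0,-1.015,0.75]], "newtons": 40}}

```text
t: 1.5
tool_pos: [0.3718, -0.2741, 0.1204]
eef_rot: [3.141, 0.0, 1.313]
force: [-0.6, -0.4, 0.5]
gripper_width: 0.747
grasp_force: 0.0
```

```bash
sed -i 's/s\["gripper_width"\].round(3)/round(s["gripper_width"],3)/' go.py; python3 go.py 0.372,-0.2725,0.012,75.3
python3 - <<'E'
from station import imaging
import cv2,numpy as np
s=imaging.snapshot("side"); np.savez("side1.npz",**s); cv2.imwrite("pics/s1.png",cv2.resize(s["color"][60:260,250:500],None,fx=3,fy=3))
E
```

```text
(0.372, -0.2725, 0.012, 75.3) -> [0.16, -0.02, 10.84] [0.0, 0.0, -0.002]
t 1.5 [ 0.3718 -0.2741  0.1204] [3.141 0.    1.313] F [-0.6 -0.4  0.5] 0.747 0.0
```

View pics/s1.png

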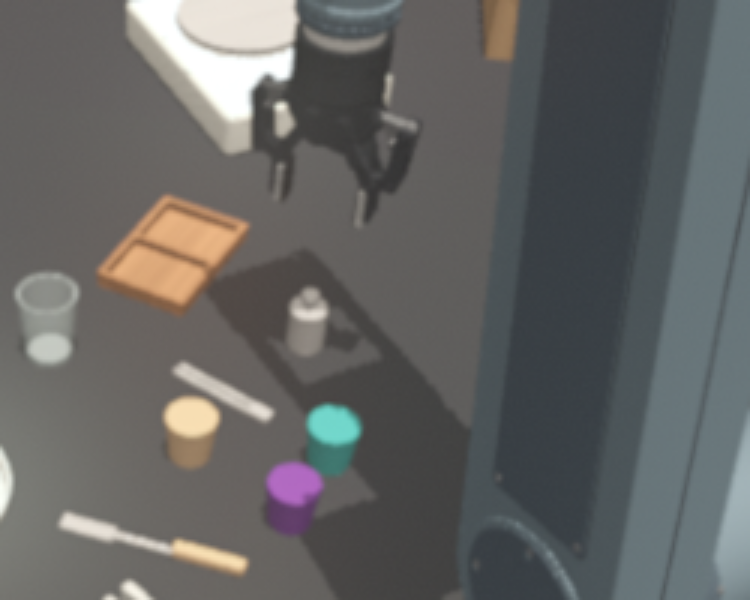

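The gripper, with its fingers at crop (280,180) and (365,210), hangs above and in line with the steel weight at crop (308,322). Nothing is in the way.

>>> {"name": "send_rows", "arguments": {"increments": [[0.2,0,4,0,0,0,0.75],[0.2,0,7.5,0,0,0,0.75],[0.2,0,10,0,0,0,0.75],[0.2,0,10.8,0,0,0,0.75],[0.2,0,10.8,0,0,0,0.75],[0.2,0,10.8,0,0,0,0.2],[0.2,0,10.8,0,0,0,0.2],[0.2,0,10.8,0,0,0,0.2],[0.2,0,10.8,0,0,0,0.2],[0.2,0,10.8,0,0,0,0.2],[0.2,0,10.8,0,0,0,0.2],[0.2,0,10.8,0,0,0,0.2],[0.2,0,10.8,0,0,0,0.2]], "newtons": 40}}

```text
t: 2.85
tool_pos: [0.3732, -0.2726, 0.0139]
eef_rot: [3.139, 0.002, 1.314]
force: [-1.5, 0.8, 5.4]
gripper_width: 0.362
grasp_force: 39.2
```

```bash
python3 go.py 0.372,-0.2725,0.13,75.3 0.506,-0.3895,0.13,75.3 0.506,-0.3895,0.025,75.3
```

```text
(0.372, -0.2725, 0.13, 75.3) -> [-0.04, -0.09, -11.61] [0.002, 0.002, -0.0]
(0.506, -0.3895, 0.13, 75.3) -> [-7.95, 15.84, -11.56] [0.002, 0.002, -0.0]
(0.506, -0.3895, 0.025, 75.3) -> [-7.93, 15.82, -1.06] [0.002, 0.002, -0.0]
t 2.85 [ 0.3732 -0.2726  0.0139] [3.139e+00 2.000e-03 1.314e+00] F [-1.5  0.8  5.4] 0.362 39.21605408191681
```

>>> {"name": "send_rows", "arguments": {"increments": [[0,0,-2,0,0,0,0.2],[0,0,-6,0,0,0,0.2],[-1,2,-10,0,0,0,0.2],[-3,6,-11,0,0,0,0.2],[-5,10,-11,0,0,0,0.2],[-7,14,-11,0,0,0,0.2],[-7.9,15.8,-11,0,0,0,0.2],[-7.9,15.8,-11,0,0,0,0.2],[-7.9,15.8,-8,0,0,0,0.2],[-7.9,15.8,-5,0,0,0,0.2],[-7.9,15.8,-3,0,0,0,0.2],[-7.9,15.8,-2,0,0,0,0.2],[-7.9,15.8,-1.5,0,0,0,0.2],[-7.9,15.8,-1.5,0,0,0,0.2]]}}

```text
t: 4.25
tool_pos: [0.5052, -0.3881, 0.0276]
eef_rot: [-3.142, -0.0, 1.314]
force: [-1.1, -0.0, -2.9]
gripper_width: 0.356
grasp_force: 40.4
```

```bash
python3 go.py 0.506,-0.3895,0.020,75.3
python3 - <<'E'
from station import imaging
import cv2,numpy as np
o=[]
for n,(v,u) in(("side",(90,240)),("top",(140,340))):
    s=imaging.snapshot(n); o.append(cv2.resize(s["color"][v:v+110,u:u+140],None,fx=2.8,fy=2.8))
cv2.imwrite("pics/p1.png",np.hstack(o))
E
```

```text
(0.506, -0.3895, 0.02, 75.3) -> [-0.11, 0.11, 0.76] [-0.0, -0.0, -0.0]
t 4.25 [ 0.5052 -0.3881  0.0276] [-3.142 -0.     1.314] F [-1.1 -0.  -2.9] 0.356 40.37863612174988
```

View pics/p1.png

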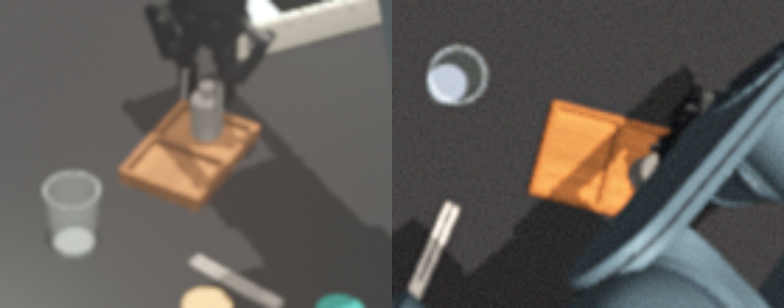

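The held weight, at (207,112) in the side half, hangs upright over the far bay of the case, just clear of the floor. I lower it gently.

>>> {"name": "send_rows", "arguments": {"increments": [[0,0,0.3,0,0,0,0.2],[0,0,0.5,0,0,0,0.2],[0,0,0.6,0,0,0,0.2],[0,0,0.7,0,0,0,0.2],[0,0,0.7,0,0,0,0.2]]}}

```text
t: 4.85
tool_pos: [0.5053, -0.3882, 0.0203]
eef_rot: [-3.142, 0.0, 1.314]
force: [0.1, 0.1, -2.8]
gripper_width: 0.366
grasp_force: 40.5
```

>>> {"name": "send_rows", "arguments": {"increments": [[0,0,0.1,0,0,0,0.2],[0,0,0.1,0,0,0,0.2],[0,0,0.2,0,0,0,0.2],[0,0,0.2,0,0,0,0.2]]}}

```text
t: 5.25
tool_pos: [0.5054, -0.3886, 0.02]
eef_rot: [3.141, 0.001, 1.314]
force: [-4.0, 2.4, 10.0]
gripper_width: 0.361
grasp_force: 42.0
```

>>> {"name": "send_rows", "arguments": {"increments": [[0,0,-0.1,0,0,0,0.6],[0,0,-0.1,0,0,0,0.65],[0,0,-0.1,0,0,0,0.65],[0,0,-0.1,0,0,0,0.65],[0,0,-0.2,0,0,0,0.65],[0,0,-1.5,0,0,0,0.65],[0,0,-5,0,0,0,0.65],[0,0,-10,0,0,0,0.75],[0,0,-11,0,0,0,0.75],[0,0,-11,0,0,0,0.75]]}}

```text
t: 6.25
tool_pos: [0.5069, -0.3898, 0.1323]
eef_rot: [3.136, 0.004, 1.314]
force: [-0.5, 0.2, -0.6]
gripper_width: 0.75
grasp_force: 0.0
```

```bash
python3 go.py 0.383,0.26,0.12,75.3 0.383,0.26,0.012,75.3
```

```text
(0.383, 0.26, 0.12, 75.3) -> [59.71, -28.49, 0.83] [0.006, 0.004, -0.0]
(0.383, 0.26, 0.012, 75.3) -> [59.75, -28.56, 11.63] [0.006, 0.004, -0.0]
t 6.25 [ 0.5069 -0.3898  0.1323] [3.136 0.004 1.314] F [-0.5  0.2 -0.6] 0.75 0.0
```

>>> {"name": "send_rows", "arguments": {"increments": [[59.7,-28.5,0.8,0,0,0,0.75],[59.7,-28.5,0.8,0,0,0,0.75],[59.7,-28.5,0.8,0,0,0,0.75],[59.7,-28.5,0.8,0,0,0,0.75],[59.7,-28.5,0.8,0,0,0,0.75],[59.7,-28.5,0.8,0,0,0,0.75],[59.7,-28.5,0.8,0,0,0,0.75],[59.7,-28.5,0.8,0,0,0,0.75],[59.7,-28.5,0.8,0,0,0,0.75],[59.7,-28.5,0.8,0,0,0,0.75],[59.7,-28.5,0.8,0,0,0,0.75],[59.7,-28.5,0.8,0,0,0,0.75],[59.7,-28.5,0.8,0,0,0,0.75],[59.7,-28.5,0.8,0,0,0,0.75],[59.7,-28.5,0.8,0,0,0,0.75],[59.7,-28.5,0.8,0,0,0,0.75],[59.7,-28.5,0.8,0,0,0,0.75],[59.7,-28.5,0.8,0,0,0,0.75]]}}

```text
t: 8.05
tool_pos: [0.3818, 0.2602, 0.1202]
eef_rot: [-3.141, 0.0, 1.311]
force: [0.5, 0.3, -0.0]
gripper_width: 0.75
grasp_force: 0.0
```

```bash
python3 go.py 0.383,0.26,0.013,75.3
python3 - <<'E'
from station import imaging
import cv2,numpy as np
s=imaging.snapshot("side"); cv2.imwrite("pics/s2.png",cv2.resize(s["color"][80:420,200:420],None,fx=1.7,fy=1.7))
E
```

```text
(0.383, 0.26, 0.013, 75.3) -> [0.02, 0.12, 10.72] [-0.0, 0.0, -0.003]
t 8.05 [0.3818 0.2602 0.1202] [-3.141  0.     1.311] F [ 0.5  0.3 -0. ] 0.75 0.0
```

View pics/s2.png

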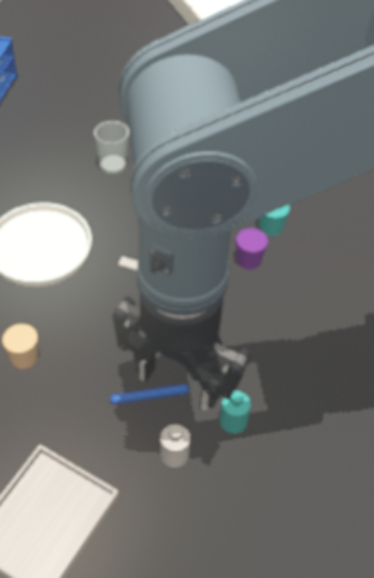

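The gripper hangs above the steel weight at crop (175,446). The turquoise one at (235,412) is clear of the fingers' line.

>>> {"name": "send_rows", "arguments": {"increments": [[0,0.1,4,0,0,0,0.75],[0,0.1,7.5,0,0,0,0.75],[0,0.1,10,0,0,0,0.75],[0,0.1,10.7,0,0,0,0.75],[0,0.1,10.7,0,0,0,0.75],[0,0.1,10.7,0,0,0,0.2],[0,0.1,10.7,0,0,0,0.2],[0,0.1,10.7,0,0,0,0.2],[0,0.1,10.7,0,0,0,0.2],[0,0.1,10.7,0,0,0,0.2],[0,0.1,10.7,0,0,0,0.2],[0,0.1,10.7,0,0,0,0.2],[0,0.1,10.7,0,0,0,0.2]]}}

```text
t: 9.4
tool_pos: [0.3834, 0.2619, 0.0149]
eef_rot: [3.139, -0.002, 1.314]
force: [-1.4, -0.2, 5.9]
gripper_width: 0.355
grasp_force: 39.2
```

```bash
python3 go.py 0.522,-0.326,0.13,75.3 
```

```text
(0.522, -0.326, 0.13, 75.3) -> [-53.33, 28.36, -11.54] [0.002, -0.002, -0.0]
t 9.4 [0.3834 0.2619 0.0149] [ 3.139e+00 -2.000e-03  1.314e+00] F [-1.4 -0.2  5.9] 0.355 39.224653244018555
```

>>> {"name": "send_rows", "arguments": {"increments": [[0,0,-2,0,0,0,0.2],[0,0,-6,0,0,0,0.2],[0,0,-11,0,0,0,0.2],[-53.3,28.3,-11.5,0,0,0,0.2],[-53.3,28.3,-11.5,0,0,0,0.2],[-53.3,28.3,-11.5,0,0,0,0.2],[-53.3,28.3,-11.5,0,0,0,0.2],[-53.3,28.3,-11.5,0,0,0,0.2],[-53.3,28.3,-11.5,0,0,0,0.2],[-53.3,28.3,-11.5,0,0,0,0.2],[-53.3,28.3,-11.5,0,0,0,0.2],[-53.3,28.3,-11.5,0,0,0,0.2],[-53.3,28.3,-11.5,0,0,0,0.2],[-53.3,28.3,-11.5,0,0,0,0.2],[-53.3,28.3,-11.5,0,0,0,0.2],[-53.3,28.3,-11.5,0,0,0,0.2],[-53.3,28.3,-11.5,0,0,0,0.2],[-53.3,28.3,-11.5,0,0,0,0.2],[-53.3,28.3,-11.5,0,0,0,0.2]]}}

```text
t: 11.3
tool_pos: [0.5204, -0.3243, 0.1285]
eef_rot: [-3.141, -0.001, 1.315]
force: [-0.8, -0.3, -3.0]
gripper_width: 0.357
grasp_force: 40.2
```

```bash
python3 go.py 0.522,-0.326,0.021,75.3 
```

```text
(0.522, -0.326, 0.021, 75.3) -> [-0.13, 0.2, 10.75] [-0.001, -0.001, 0.001]
t 11.3 [ 0.5204 -0.3243  0.1285] [-3.141e+00 -1.000e-03  1.315e+00] F [-0.8 -0.3 -3. ] 0.357 40.17302691936493
```

>>> {"name": "send_rows", "arguments": {"increments": [[-0.1,0.2,4,0,0,0,0.2],[-0.1,0.2,8,0,0,0,0.2],[-0.1,0.2,9.5,0,0,0,0.2],[-0.1,0.2,10,0,0,0,0.2],[-0.1,0.2,10.3,0,0,0,0.2],[-0.1,0.2,10.5,0,0,0,0.2],[-0.1,0.2,10.6,0,0,0,0.2],[-0.1,0.2,10.7,0,0,0,0.2],[-0.1,0.2,10.7,0,0,0,0.2]]}}

```text
t: 12.2
tool_pos: [0.5225, -0.3278, 0.0219]
eef_rot: [3.141, 0.0, 1.314]
force: [0.2, 0.2, -2.1]
gripper_width: 0.357
grasp_force: 40.3
```

>>> {"name": "send_rows", "arguments": {"increments": [[0,0,0.1,0,0,0,0.2],[0,0,0.2,0,0,0,0.2],[0,0,0.2,0,0,0,0.2]]}}

```text
t: 12.5
tool_pos: [0.5225, -0.3281, 0.021]
eef_rot: [3.14, 0.001, 1.314]
force: [-3.8, 2.3, 7.8]
gripper_width: 0.352
grasp_force: 42.2
```

>>> {"name": "send_rows", "arguments": {"increments": [[0,0,-0.1,0,0,0,0.6],[0,0,-0.1,0,0,0,0.65],[0,0,-0.1,0,0,0,0.65],[0,0,-0.1,0,0,0,0.65],[0,0,-0.2,0,0,0,0.65],[0,0,-1.5,0,0,0,0.65],[0,0,-5,0,0,0,0.65],[0,0,-10,0,0,0,0.8],[0,0,-11,0,0,0,0.8],[0,0,-11,0,0,0,0.8]]}}

```text
t: 13.5
tool_pos: [0.5239, -0.329, 0.1332]
eef_rot: [3.135, 0.003, 1.314]
force: [0.9, -0.2, -0.7]
gripper_width: 0.795
grasp_force: 0.0
```

```bash
python3 go.py 0.444,-0.1134,0.12,75.3 0.444,-0.1134,0.012,75.3
```

```text
(0.444, -0.1134, 0.12, 75.3) -> [18.82, -13.21, 1.17] [0.006, 0.003, -0.0]
(0.444, -0.1134, 0.012, 75.3) -> [18.86, -13.28, 11.97] [0.006, 0.003, -0.0]
t 13.5 [ 0.5239 -0.329   0.1332] [3.135e+00 3.000e-03 1.314e+00] F [ 0.9 -0.2 -0.7] 0.795 0.0
```

>>> {"name": "send_rows", "arguments": {"increments": [[18.8,-13.2,1.2,0,0,0,0.85],[18.8,-13.2,1.2,0,0,0,0.85],[18.8,-13.2,1.2,0,0,0,0.85],[18.8,-13.2,1.2,0,0,0,0.85],[18.8,-13.2,1.2,0,0,0,0.85],[18.8,-13.2,1.2,0,0,0,0.85],[18.8,-13.2,1.2,0,0,0,0.85],[18.8,-13.2,1.2,0,0,0,0.85]]}}

```text
t: 14.3
tool_pos: [0.4427, -0.1129, 0.117]
eef_rot: [-3.141, 0.0, 1.313]
force: [0.5, 0.6, -0.1]
gripper_width: 0.849
grasp_force: 0.0
```

```bash
python3 go.py 0.444,-0.1134,0.010,75.3
python3 - <<'E'
from station import imaging
import cv2,numpy as np
o=[]
for n,(v,u) in(("side",(80,220)),("top",(140,300))):
    s=imaging.snapshot(n); o.append(cv2.resize(s["color"][v:v+160,u:u+160],None,fx=2.4,fy=2.4))
cv2.imwrite("pics/p2.png",np.hstack(o))
E
```

```text
(0.444, -0.1134, 0.01, 75.3) -> [-0.01, 0.14, 10.7] [-0.0, 0.0, -0.001]
t 14.3 [ 0.4427 -0.1129  0.117 ] [-3.141  0.     1.313] F [ 0.5  0.6 -0.1] 0.849 0.0
```

View pics/p2.png

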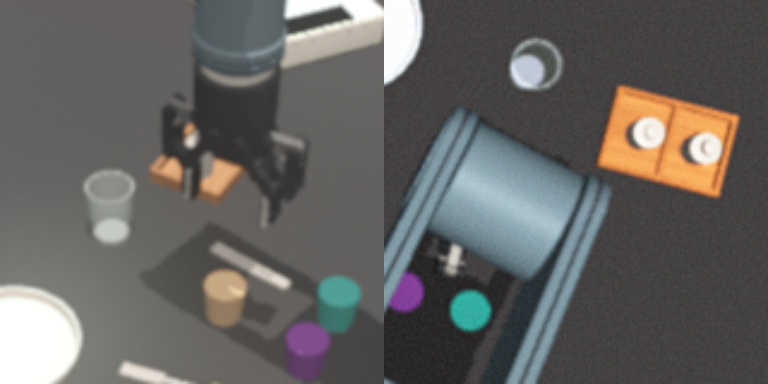

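Both weights stand upright, one per bay, at (648,132) and (705,149) in the top half. The gripper is above the cream cork at (225,297) in the side half.

>>> {"name": "send_rows", "arguments": {"increments": [[0,0.1,4,0,0,0,0.85],[0,0.1,7.5,0,0,0,0.85],[0,0.1,10,0,0,0,0.85],[0,0.1,10.6,0,0,0,0.85],[0,0.1,10.6,0,0,0,0.85],[0,0.1,10.6,0,0,0,0.3],[0,0.1,10.6,0,0,0,0.3],[0,0.1,10.6,0,0,0,0.3],[0,0.1,10.6,0,0,0,0.3],[0,0.1,10.6,0,0,0,0.3],[0,0.1,10.6,0,0,0,0.3],[0,0.1,10.6,0,0,0,0.3]], "newtons": 25}}

```text
t: 15.6
tool_pos: [0.4445, -0.1131, 0.0128]
eef_rot: [3.138, 0.001, 1.314]
force: [-0.9, -0.6, 6.1]
gripper_width: 0.488
grasp_force: 24.9
```

```bash
python3 go.py 0.639,-0.0425,0.10,75.3 
```

```text
(0.639, -0.0425, 0.1, 75.3) -> [11.76, 17.04, -8.68] [0.003, 0.001, -0.0]
t 15.6 [ 0.4445 -0.1131  0.0128] [3.138e+00 1.000e-03 1.314e+00] F [-0.9 -0.6  6.1] 0.488 24.900591057376005
```

>>> {"name": "send_rows", "arguments": {"increments": [[0,0,-2,0,0,0,0.3],[0,0,-6,0,0,0,0.3],[3,4,-8.7,0,0,0,0.3],[6,8,-8.7,0,0,0,0.3],[9,12,-8.7,0,0,0,0.3],[11.8,17,-8.7,0,0,0,0.3],[11.8,17,-8.7,0,0,0,0.3],[11.8,17,-6,0,0,0,0.3],[11.8,17,-3,0,0,0,0.3],[11.8,17,-1.5,0,0,0,0.3],[11.8,17,-1,0,0,0,0.3],[11.8,17,-0.8,0,0,0,0.3],[11.8,17,-0.8,0,0,0,0.3]]}}

```text
t: 16.9
tool_pos: [0.6385, -0.0418, 0.0205]
eef_rot: [3.14, -0.0, 1.314]
force: [-0.1, -0.9, 0.2]
gripper_width: 0.486
grasp_force: 25.6
```

```bash
python3 go.py 0.639,-0.0425,0.018,75.3 
```

```text
(0.639, -0.0425, 0.018, 75.3) -> [-0.05, 0.06, 0.25] [0.002, -0.0, -0.001]
t 16.9 [ 0.6385 -0.0418  0.0205] [ 3.14  -0.     1.314] F [-0.1 -0.9  0.2] 0.486 25.583159448578954
```

>>> {"name": "send_rows", "arguments": {"increments": [[0,0,0.1,0,0,0,0.3],[0,0,0.2,0,0,0,0.3],[0,0,0.3,0,0,0,0.3],[0,0,0.3,0,0,0,0.3]]}}

```text
t: 17.3
tool_pos: [0.6385, -0.0417, 0.0179]
eef_rot: [3.14, -0.0, 1.314]
force: [-1.4, 0.4, 5.9]
gripper_width: 0.483
grasp_force: 26.2
```

>>> {"name": "send_rows", "arguments": {"increments": [[0,0,-0.1,0,0,0,0.68],[0,0,-0.1,0,0,0,0.68],[0,0,-0.1,0,0,0,0.68],[0,0,-0.1,0,0,0,0.68],[0,0,-0.3,0,0,0,0.68],[0,0,-1.5,0,0,0,0.7],[0,0,-5,0,0,0,0.7],[0,0,-9,0,0,0,0.8],[0,0,-10,0,0,0,0.85],[0,0,-10,0,0,0,0.85]]}}

```text
t: 18.3
tool_pos: [0.6397, -0.0419, 0.1198]
eef_rot: [3.135, -0.0, 1.314]
force: [0.2, -0.2, -0.2]
gripper_width: 0.848
grasp_force: 0.0
```

```bash
python3 go.py 0.604,0.1755,0.12,75.3 0.604,0.1755,0.010,75.3
```

```text
(0.604, 0.1755, 0.12, 75.3) -> [20.12, -8.97, -0.07] [0.006, -0.0, -0.0]
(0.604, 0.1755, 0.01, 75.3) -> [20.12, -9.04, 10.93] [0.006, -0.0, -0.0]
t 18.3 [ 0.6397 -0.0419  0.1198] [ 3.135 -0.     1.314] F [ 0.2 -0.2 -0.2] 0.848 0.0
```

>>> {"name": "send_rows", "arguments": {"increments": [[20.1,-9,0,0,0,0,0.85],[20.1,-9,0,0,0,0,0.85],[20.1,-9,0,0,0,0,0.85],[20.1,-9,0,0,0,0,0.85],[20.1,-9,0,0,0,0,0.85],[20.1,-9,0,0,0,0,0.85],[20.1,-9,0,0,0,0,0.85],[20.1,-9,0,0,0,0,0.85]]}}

```text
t: 19.1
tool_pos: [0.6017, 0.1745, 0.1155]
eef_rot: [-3.141, 0.001, 1.313]
force: [-0.6, 0.2, -0.1]
gripper_width: 0.847
grasp_force: 0.0
```

```bash
python3 go.py 0.604,0.1755,0.010,75.3
python3 - <<'E'
from station import imaging
import cv2,numpy as np
o=[]
for n,(v,u) in(("side",(160,160)),("top",(90,170))):
    s=imaging.snapshot(n); o.append(cv2.resize(s["color"][v:v+160,u:u+160],None,fx=2.4,fy=2.4))
cv2.imwrite("pics/p3.png",np.hstack(o))
E
```

```text
(0.604, 0.1755, 0.01, 75.3) -> [0.17, 0.21, 10.55] [-0.001, 0.001, -0.001]
t 19.1 [0.6017 0.1745 0.1155] [-3.141e+00  1.000e-03  1.313e+00] F [-0.6  0.2 -0.1] 0.847 0.0
```

View pics/p3.png

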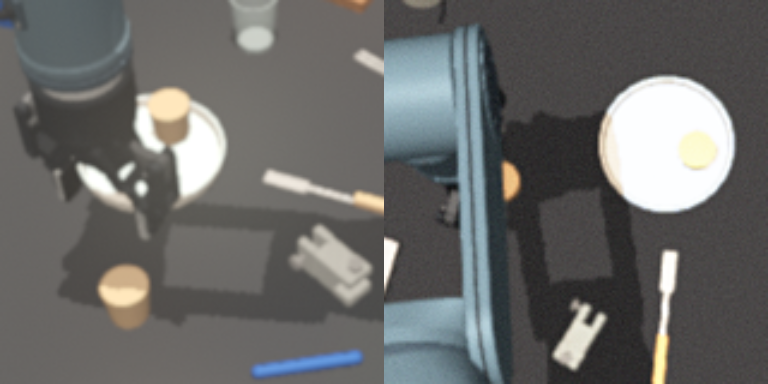

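The first cork stands upright in the dish at (697,150) in the top half. The gripper is above the second cork at (125,295) in the side half.

>>> {"name": "send_rows", "arguments": {"increments": [[0.2,0.2,4,0,0,0,0.85],[0.2,0.2,7.5,0,0,0,0.85],[0.2,0.2,10,0,0,0,0.85],[0.2,0.2,10.5,0,0,0,0.85],[0.2,0.2,10.5,0,0,0,0.85],[0.2,0.2,10.5,0,0,0,0.3],[0.2,0.2,10.5,0,0,0,0.3],[0.2,0.2,10.5,0,0,0,0.3],[0.2,0.2,10.5,0,0,0,0.3],[0.2,0.2,10.5,0,0,0,0.3],[0.2,0.2,10.5,0,0,0,0.3],[0.2,0.2,10.5,0,0,0,0.3]]}}

```text
t: 20.4
tool_pos: [0.6057, 0.1774, 0.0135]
eef_rot: [3.138, -0.001, 1.314]
force: [-0.5, 0.0, 6.7]
gripper_width: 0.487
grasp_force: 25.0
```

```bash
python3 go.py 0.656,0.0225,0.10,75.3 
```

```text
(0.656, 0.0225, 0.1, 75.3) -> [-13.69, 8.83, -8.64] [0.004, -0.001, -0.0]
t 20.4 [0.6057 0.1774 0.0135] [ 3.138e+00 -1.000e-03  1.314e+00] F [-0.5  0.   6.7] 0.487 24.963353405473754
```

>>> {"name": "send_rows", "arguments": {"increments": [[0,0,-2,0,0,0,0.3],[0,0,-6,0,0,0,0.3],[-4,2,-8.7,0,0,0,0.3],[-8,5,-8.7,0,0,0,0.3],[-12,8,-8.7,0,0,0,0.3],[-13.7,8.8,-8.7,0,0,0,0.3],[-13.7,8.8,-8.7,0,0,0,0.3],[-13.7,8.8,-6,0,0,0,0.3],[-13.7,8.8,-3,0,0,0,0.3],[-13.7,8.8,-1.5,0,0,0,0.3],[-13.7,8.8,-1,0,0,0,0.3],[-13.7,8.8,-0.8,0,0,0,0.3],[-13.7,8.8,-0.7,0,0,0,0.3],[-13.7,8.8,-0.6,0,0,0,0.3],[-13.7,8.8,-0.6,0,0,0,0.3]]}}

```text
t: 21.9
tool_pos: [0.6555, 0.0223, 0.0186]
eef_rot: [3.139, -0.0, 1.314]
force: [0.6, 1.1, 1.2]
gripper_width: 0.484
grasp_force: 25.7
```

>>> {"name": "send_rows", "arguments": {"increments": [[0,0,0.1,0,0,0,0.3],[0,0,0.1,0,0,0,0.3],[0,0,0.1,0,0,0,0.3]]}}

```text
t: 22.2
tool_pos: [0.6556, 0.0223, 0.0185]
eef_rot: [3.139, -0.001, 1.314]
force: [-1.6, 0.5, 8.0]
gripper_width: 0.484
grasp_force: 26.3
```

>>> {"name": "send_rows", "arguments": {"increments": [[0,0,-0.1,0,0,0,0.68],[0,0,-0.1,0,0,0,0.68],[0,0,-0.1,0,0,0,0.68],[0,0,-0.1,0,0,0,0.68],[0,0,-0.3,0,0,0,0.68],[0,0,-1.5,0,0,0,0.7],[0,0,-5,0,0,0,0.7],[0,0,-9,0,0,0,0.7],[0,0,-10,0,0,0,0.7],[0,0,-10,0,0,0,0.7]]}}

```text
t: 23.2
tool_pos: [0.6565, 0.0221, 0.1199]
eef_rot: [3.135, -0.001, 1.314]
force: [-0.1, 0.6, -0.4]
gripper_width: 0.698
grasp_force: 0.0
```

```bash
python3 go.py 0.431,0.0885,0.12,148.5
```

```text
(0.431, 0.0885, 0.12, 148.5) -> [0.69, -23.49, -0.15] [0.006, 0.003, -1.278]
t 23.2 [0.6565 0.0221 0.1199] [ 3.135e+00 -1.000e-03  1.314e+00] F [-0.1  0.6 -0.4] 0.698 0.0
```

>>> {"name": "send_rows", "arguments": {"increments": [[0.7,-23.5,-0.2,0,0,-1.278,0.7],[0.7,-23.5,-0.2,0,0,-1.278,0.7],[0.7,-23.5,-0.2,0,0,-1.278,0.7],[0.7,-23.5,-0.2,0,0,-1.278,0.7],[0.7,-23.5,-0.2,0,0,-1.278,0.7],[0.7,-23.5,-0.2,0,0,-1.278,0.7],[0.7,-23.5,-0.2,0,0,-1.278,0.7],[0.7,-23.5,-0.2,0,0,-1.278,0.7],[0.7,-23.5,-0.2,0,0,-1.278,0.7],[0.7,-23.5,-0.2,0,0,-1.278,0.7],[0.7,-23.5,-0.2,0,0,-1.278,0.7],[0.7,-23.5,-0.2,0,0,-1.278,0.7]]}}

```text
t: 24.4
tool_pos: [0.4286, 0.0888, 0.1178]
eef_rot: [-3.141, -0.001, 2.59]
force: [-0.3, -0.4, 0.8]
gripper_width: 0.699
grasp_force: 0.0
```

```bash
python3 go.py 0.431,0.0885,0.004,148.5
python3 - <<'E'
from station import imaging
import cv2,numpy as np
o=[]
for n,(v,u) in(("side",(160,180)),("top",(90,180))):
    s=imaging.snapshot(n); o.append(cv2.resize(s["color"][v:v+160,u:u+160],None,fx=2.4,fy=2.4))
cv2.imwrite("pics/p4.png",np.hstack(o))
E
```

```text
(0.431, 0.0885, 0.004, 148.5) -> [-0.23, 0.11, 11.38] [-0.001, -0.001, -0.002]
t 24.4 [0.4286 0.0888 0.1178] [-3.141e+00 -1.000e-03  2.590e+00] F [-0.3 -0.4  0.8] 0.699 0.0
```

View pics/p4.png

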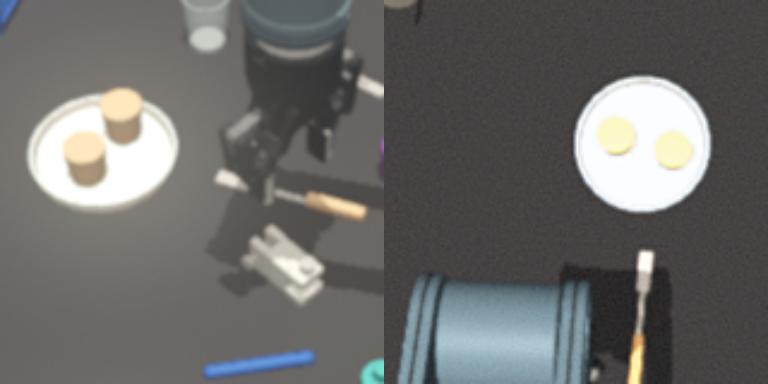

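Both corks stand in the dish at (616,134) and (674,150) in the top half. The gripper is above the boss at (285,262) in the side half, fingers across its width.

>>> {"name": "send_rows", "arguments": {"increments": [[-0.2,0.1,4,0,0,0,0.7],[-0.2,0.1,8,0,0,0,0.7],[-0.2,0.1,10.5,0,0,0,0.7],[-0.2,0.1,11.2,0,0,0,0.7],[-0.2,0.1,11.2,0,0,0,0.7],[-0.2,0.1,11.2,0,0,0,0.2],[-0.2,0.1,11.2,0,0,0,0.1],[-0.2,0.1,11.2,0,0,0,0.1],[-0.2,0.1,11.2,0,0,0,0.1],[-0.2,0.1,11.2,0,0,0,0.1],[-0.2,0.1,11.2,0,0,0,0.1],[-0.2,0.1,11.2,0,0,0,0.1],[-0.2,0.1,11.2,0,0,0,0.1]], "newtons": 40}}

```text
t: 25.8
tool_pos: [0.4325, 0.0884, 0.0079]
eef_rot: [3.14, 0.003, 2.592]
force: [-1.1, -0.8, 5.3]
gripper_width: 0.301
grasp_force: 39.0
```

```bash
python3 go.py 0.504,0.378,0.12,162.7
```

```text
(0.504, 0.378, 0.12, 162.7) -> [9.0, 28.45, -11.2] [0.001, 0.003, -0.248]
t 25.8 [0.4325 0.0884 0.0079] [3.140e+00 3.000e-03 2.592e+00] F [-1.1 -0.8  5.3] 0.301 38.98931674193591
```

>>> {"name": "send_rows", "arguments": {"increments": [[0,0,-2,0,0,0,0.1],[0,0,-6,0,0,0,0.1],[0,0,-10,0,0,0,0.1],[9,28.5,-11.2,0,0,-0.248,0.1],[9,28.5,-11.2,0,0,-0.248,0.1],[9,28.5,-11.2,0,0,-0.248,0.1],[9,28.5,-11.2,0,0,-0.248,0.1],[9,28.5,-11.2,0,0,-0.248,0.1],[9,28.5,-11.2,0,0,-0.248,0.1],[9,28.5,-11.2,0,0,-0.248,0.1],[9,28.5,-11.2,0,0,-0.248,0.1],[9,28.5,-11.2,0,0,-0.248,0.1],[9,28.5,-11.2,0,0,-0.248,0.1]]}}

```text
t: 27.1
tool_pos: [0.5033, 0.3772, 0.1186]
eef_rot: [-3.141, -0.0, 2.838]
force: [0.8, 0.6, -1.7]
gripper_width: 0.299
grasp_force: 40.0
```

```bash
python3 go.py 0.504,0.378,0.013,162.7
python3 - <<'E'
from station import imaging
import cv2,numpy as np
o=[]
for n,(v,u) in(("side",(240,140)),("top",(130,60))):
    s=imaging.snapshot(n); o.append(cv2.resize(s["color"][v:v+160,u:u+160],None,fx=2.4,fy=2.4))
cv2.imwrite("pics/p5.png",np.hstack(o))
E
```

```text
(0.504, 0.378, 0.013, 162.7) -> [-0.05, 0.1, 10.56] [-0.0, -0.0, -0.001]
t 27.1 [0.5033 0.3772 0.1186] [-3.141 -0.     2.838] F [ 0.8  0.6 -1.7] 0.299 39.982971721328795
```

View pics/p5.png

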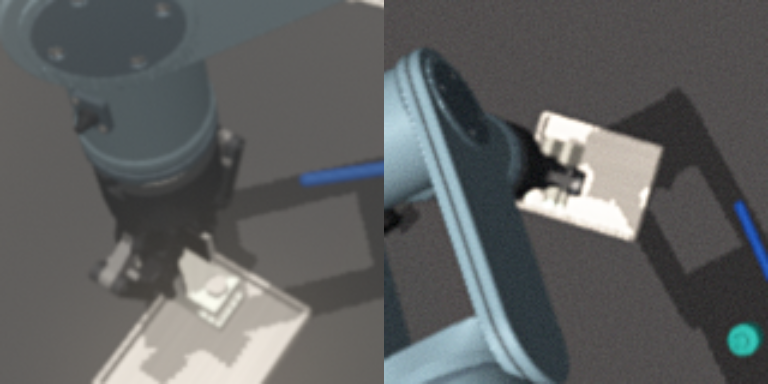

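The boss is held level at (215,290) in the side half, knob up, above the tray, which spans (520–660,110–240) in the top half. I lower it.

>>> {"name": "send_rows", "arguments": {"increments": [[0,0.1,4,0,0,0,0.1],[0,0.1,8,0,0,0,0.1],[0,0.1,9.5,0,0,0,0.1],[0,0.1,10.1,0,0,0,0.1],[0,0.1,10.4,0,0,0,0.1],[0,0.1,10.5,0,0,0,0.1],[0,0.1,10.6,0,0,0,0.1],[0,0.1,10.7,0,0,0,0.1],[0,0.1,10.7,0,0,0,0.1]]}}

```text
t: 28.1
tool_pos: [0.5041, 0.3798, 0.012]
eef_rot: [3.141, 0.001, 2.84]
force: [0.2, -0.4, -2.1]
gripper_width: 0.303
grasp_force: 40.0
```

>>> {"name": "send_rows", "arguments": {"increments": [[0,0,0.1,0,0,0,0.1],[0,0,0.2,0,0,0,0.1],[0,0,0.2,0,0,0,0.1]]}}

```text
t: 28.4
tool_pos: [0.5041, 0.3798, 0.0109]
eef_rot: [3.141, 0.001, 2.84]
force: [-2.4, -2.4, 6.7]
gripper_width: 0.301
grasp_force: 41.8
```

>>> {"name": "send_rows", "arguments": {"increments": [[0,0,-0.1,0,0,0,0.55],[0,0,-0.1,0,0,0,0.55],[0,0,-0.1,0,0,0,0.55],[0,0,-0.1,0,0,0,0.55],[0,0,-0.3,0,0,0,0.55],[0,0,-1.5,0,0,0,0.55],[0,0,-5,0,0,0,0.55],[0,0,-10,0,0,0,0.55],[0,0,-15,0,0,0,0.55],[-8,-8,-18,0,0,0,0.55],[-8,-12,-18,0,0,0,0.55],[-8,-12,-18,0,0,0,0.55],[-8,-12,-18,0,0,0,0.55]]}}

```text
t: 29.7
tool_pos: [0.5468, 0.236, 0.192]
eef_rot: [-3.141, 0.005, 2.834]
force: [-0.6, -0.8, -0.5]
gripper_width: 0.548
grasp_force: 0.0
```

```bash
python3 - <<'E'
from station import imaging,arm
import cv2,numpy as np
o=[imaging.snapshot(n)["color"] for n in("side","top")]
cv2.imwrite("pics/fin.png",cv2.resize(np.hstack([o[0],o[1]]),(800,300),interpolation=cv2.INTER_AREA))
cv2.imwrite("pics/fin2.png",np.hstack([cv2.resize(o[0][100:420,150:400],(400,512)),cv2.resize(o[1][120:300,90:290],(400,512)) ]))
print(arm.sense()["tool_pos"])
E
```

```text
[0.54507921 0.24022313 0.19060242]
```

View pics/fin.png

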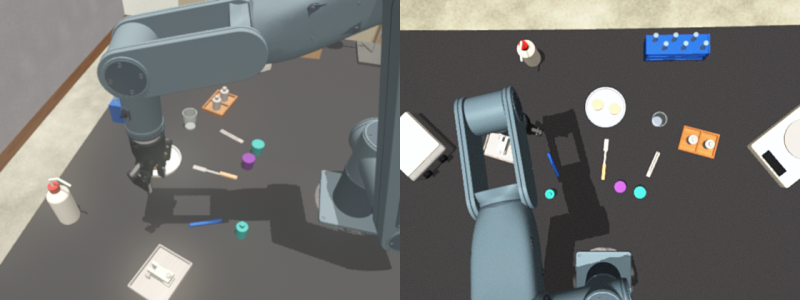

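View pics/fin2.png

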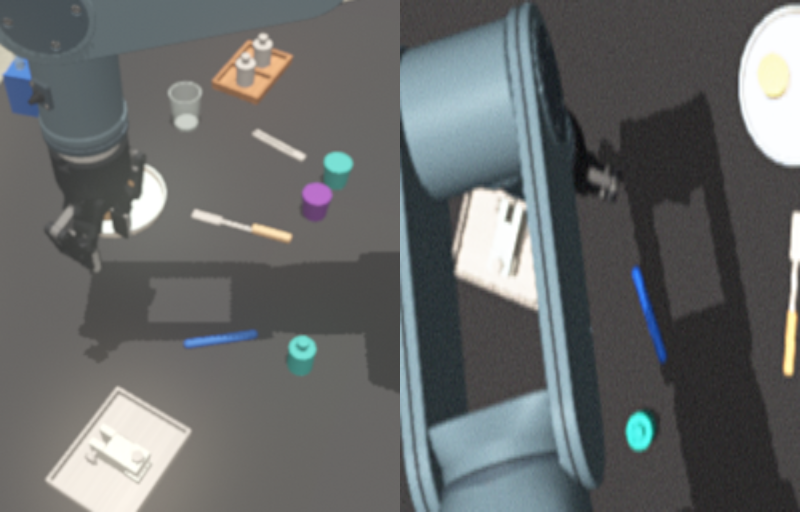

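The boss lies flat in the tray, knob up, at (120,455) in the enlarged side view. Both weights stand in the case at (246,68) and (262,48), and both corks are in the dish. The beaker and look-alikes are where they were, and the arm is clear. I hand in.

```bash
python3 -c "
from station import arm
print(arm.finish_job())"
```

```text
the job is handed in; nothing more can be done
None
```

I handed the job in at about 30 s on the robot's clock: both weights stand in the case, one per bay, both corks stand in the dish, and the boss head lies flat in the tray, same side up; the beaker and look-alikes were not touched.

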